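# Wind the tube carriage under the reader with the loose crank

### The arm

A 6-joint arm with a two-finger parallel gripper is mounted at the origin on a cart in front of the work surface, level with it; the furniture and walls round the work are solid. World frame = base frame: x ahead of the robot, y to its left, z up, the work surface at z = 0. Lengths are in m, angles in rad, forces in N, time in s.
With the tool pointing down it reaches from about 0.25 to 0.725 m from the base axis. Payload 4 kg.
Tool frame: the origin (TCP) lies on the centre line of the jaws, within the pads' length; the fingertips stand 11 mm ahead of it and the grasp point (between the pads) lies 8 mm behind it (bot.nose_length is the distance from the TCP to the fingertips, in m); z points along the fingers, y is the direction in which the jaws open and shut (so a half turn about z gives the same grasp; the last joint's range is limited). The gripper opens to 85 mm and grips with 20 to 120 N. Pads are 22 mm wide; open, the fingers measure 114 mm over their backs; the gripper's body (76 mm by 85 mm) begins 54 mm behind the grasp point. The pads swing forward as they close: fully open they stand 13 mm farther back than shut.
Start: joints at [-1.102, 0.241, 0.005, 1.335, 0, 1.571], TCP at [0.226, -0.446, 0.242] pointing down, gripper open.
Joint ranges: [-2.72, 2.72], [-1.05, 1.87], [-1.09, 1.28], [-1.99, 2.15], [-1.42, 1.44], [-3.14, 3.14]. Speed limits (rad/s): [2.79, 2.79, 3.14, 3.14, 3.14, 3.14].

### API

Orientations are given as a unit quaternion [x, y, z, w].
In Python, from workcell import bot gives the robot as it stands.
- The arm moves only by the tool play_rows, never from a script. Its argument "plan" is one flat list of numbers, 6 for each row, row after row: the shift along the tool's x, y, z in mm, then the turn, a rotation vector about the tool's x, y, z in rad. A call has 1 to 20 rows; each row shifts and turns the commanded pose from where the row before left it, along the tool's axes as they then stand; what a row does not reach is not made up. A row lasts 1/8 s, in which the tool goes at most 62.5 mm and 10.7 degrees, less where a joint would pass 70% of its speed; a pose out of reach is approached as far as the arm can. A call with a gripper value outside its range is refused whole. "hand" is the opening in per cent of the stroke, from 0 (shut) to 100 (fully open), set as the call begins (left out, the last holds). The fingers move at their own pace and stop on an object; the grip force is fixed at half the most. Time passes only in rows, so rows that do not move let the fingers close. It gives the time, the measured TCP pose, the force and the opening at its end, in the units of the state.
- bot.get_obs(): the state, without advancing time (a new reading comes with each control period).
- bot.camera(name): name is "scene" or "side" or "wrist"; returns a dict with "frame" (400x640x3 uint8, blue, green, red), "range_z" (400x640 float32, m along the optical axis (not along the pixel's ray), 0 where there is no reading), "K" (3x3 intrinsics, pixels), "dist" ([k1, k2, p1, p2, k3] as OpenCV has them; the pictures are not rectified), "cam_to_world" (4x4, takes a point from camera to world coordinates). Camera axes: x right, y down, z forward; pixel columns grow to the right and rows downward; lengths in m; the calibration is good to about 2 mm. A picture is of the moment at which its call begins.
- bot.job_done(): hands the job in, once; it reports no verdict.
Trained networks look in the newest picture that a camera, given by its name, has taken for a name from the list of things; names that differ only in an ending like _2 or _b are one class to them, and where a whole thing is asked for, a point or a joint stands for the part that bears it (a point fixed in the world has none). Each returns a list of dicts, best first, with "p" (0 to 1); they miss things now and then, are a little off and sometimes report something else, mostly with a low value. They report only what shows in the picture. A call takes as long as a camera call. They do not tell look-alikes from the thing itself.
- bot.outline_of(query, camera): "mask" (400x640 bool, what is visible of it) and "point" ([row, column] in pixels, amid what is visible of it).
The state is a dict: "clock": time; "joint_pos": joint angles; "joint_vel": joint speeds; "tau": joint torques, N m; "eef_pos": TCP position; "tool_rot": TCP orientation; "ft_force": force on the tool from outside, world axes, zero at the start; "ft_torque": the same for the moment, N m; "grip_width": finger opening in m.
Only numpy, scipy, OpenCV 4.12 (cv2) and the standard library are available. Lean on these libraries where they do the work, as an engineer would, in place of code of your own. Each camera call takes 0.05 s, during which the arm holds its last target.

### The job

Take the loose crank from its stand, fit it fully down onto the square shaft of the tube reader, and wind it clockwise until the carriage of sample tubes is all the way under the reading bridge, against its stop. Then lift the crank off and put it back down over the post of its stand, upright and fully seated. Feel your way gently without forcing anything, move the carriage only with the crank, and leave the other things on the table alone.

Things in the scene. Friction and masses are not known exactly. Their poses are not given: they have to be found in the camera images.
- crank: Loose crank, 0.25 kg. Origin: centre of its hub's underside; z = socket axis (up), x = from hub along the arm. Dark hub 32x32x24 mm with a 16 mm square socket open below, 24 mm deep (sides along x, y). Flat steel arm z 24 to 32, x -18 to 70, 22 mm wide. Carries a blue grip block over the hub and a black knob at the arm's end.
- knob_top (a point): Centre of the top of the black winding knob (55 mm along the crank's x, 84 mm above its origin). Knob round, 20 mm thick, 46 mm high, spins freely about its own upright axis, so the hand can go round without turning. Its top 26 mm stand higher than the grip block.
- bench: White tube reader, fixed: base 120 mm (x) by 410 mm (y). Origin on the table under the shaft axis, at its right end; y = along the rails to the reading bridge (270 mm away, 207 mm high). Grey gear head 90x90 mm, 46 mm high round the shaft. Carriage with a stand of tubes, 132 mm high, starts 170 to 199 mm from the shaft.
- shaft_seat (a point): On the upright shaft's axis, top of the 50 mm high collar the hub sits on when fully down. Shaft 14 mm square up to 14 mm above here, then a round pilot tapering from 15 to 5 mm at 22 mm: it guides a socket 1 to 3 mm off if the hand yields. The square's heading is random, not reported: rest the crank lightly on its corners, turn up to a quarter turn till it drops. It holds still under 0.08 N m.
- carriage (a joint): Carriage travel (m): starts between 0 and 0.029, grows by 0.018 m per radian as the shaft turns clockwise seen from above (under a turn in all), and meets a firm rubber-buffered stop at 0.097, which shaft and crank feel too. Winding takes about 2 N at the knob; over about 10 N is forcing.
- stand: Grey parking stand of the crank, fixed, 90x90x20 mm base with a round 46 mm pedestal; origin under its centre on the table.
- stand_seat (a point): Centre of the stand's pedestal top (30 mm above the table), where the crank's origin rests at the start and end, arm in any direction. A round 10 mm steel post with a tapered tip rises 17 mm above this point into the crank's socket.
- timer: Flat white timer 60x64x18 mm; bystander, origin at its underside.
- brown_bottle: Brown bottle with white cap, 42 mm wide, 88 mm high; bystander, origin at its underside.
- carton: White and green carton 46x85x60 mm; bystander, origin at its underside.
- crank_grip (a point): Centre of the top of the crank's blue grip block, on the socket axis 58 mm above the crank's origin. Block 20x20 mm (sides along the crank's x and y), 26 mm high, rising from the arm: hold it here, fingers closing along the crank's y, to lift, turn or set down the crank.
Not all that is in view belongs to the job. Leave any red look-alike of the crank alone.

How it is judged:
On the way, in this order (a step that is already met when the one before it is completed fails the run):
1. the crank is fully down on the square shaft (horizontal distance between crank and shaft_seat below 0.004 m and z of crank in the frame of shaft_seat below 0.004 m and angle between crank's own z axis and vertical below 0.1 rad), for 0.2 s.
2. the carriage is wound to its stop with the crank still on the shaft (value of joint carriage above 0.0935 m and horizontal distance between crank and shaft_seat below 0.005 m and z of crank in the frame of shaft_seat below 0.012 m), for 0.1 s.
At the end, for the whole second after the job is handed in: The crank stands on its stand again over the post (origin within 6 mm sideways and 4 mm in height of site stand_seat, upright within 0.1 rad), released and at rest, and the carriage is at its stop (joint carriage over 0.092 m) (value of joint carriage above 0.092 m and horizontal distance between crank and stand_seat below 0.006 m and z of crank in the frame of stand_seat below 0.004 m and angle between crank's own z axis and vertical below 0.1 rad and linear speed of crank below 0.02 m/s); the robot touches nothing.
It fails at once if the crank is pressed hard on the shaft's tip while it is not in place (over 25 N, hub more than 12 mm above the collar) (contact force between crank and bench above 25 N and z of crank in the frame of shaft_seat above 0.012 m).
It fails at once if the crank is wrenched on the shaft or against the stop (its contact forces on the bench add up to over 250 N, which takes some 12 N at the knob) (contact force between crank and bench above 250 N).
It fails at once if the crank is dropped or slammed onto its stand (over 0.4 m/s within 30 mm of its seat) (distance between crank and stand_seat below 0.03 m and linear speed of crank above 0.4 m/s).
It fails at once if the robot pushes the reader bench or its carriage directly (over 3 N) (contact force between any of the fingers, the arm and bench above 3 N).
It fails at once if a bystander (timer, brown bottle, carton) is moved over 20 mm (distance of any of timer, brown_bottle, carton from where it was at the start of the episode above 0.02 m).
It also fails if it takes over 72 s, if anything falls off the work surface, if the arm or the gripper's body presses on something with over 40 N, if the wrist force passes 120 N, or if a joint passes its speed limit or range.

## Working session

There is one attempt and no reset: what is moved stays moved. The work goes in short steps, Python scripts to look and compute and a tool call to move; the robot and the scene stay as the last step left them, time stands still between calls to the robot, and variables do not carry over. Pictures are saved under pics/ and viewed, and the job is handed in when it is done.

Besides the shell and the picture viewer there is one more tool, called after "Emit:" as name(argument=value, ...), one argument or row to a line, values as JSON. play_rows: Moves the arm, as the interface text tells. Its arguments: {"type":"object","properties":{"plan":{"type":"array","items":{"type":"number"}},"hand":{"type":"number"}},"required":["plan"]}

```bash
ls; mkdir -p pics
cat > h.py <<'E'
import numpy as np, cv2
from workcell import bot
from scipy.spatial.transform import Rotation as R
def world(c,px):
    px=np.atleast_2d(np.array(px,float)) # (row,col)
    out=[]
    for r,cc in px:
        z=c["range_z"][int(round(r)),int(round(cc))]
        out.append(w2(c,r,cc,z))
    return np.array(out)
def w2(c,r,cc,z):
    u=cv2.undistortPoints(np.array([[[cc,r]]],float),c["K"],np.array(c["dist"]))[0,0]
    p=np.array([u[0]*z,u[1]*z,z,1]); return (c["cam_to_world"]@p)[:3]
def onplane(c,r,cc,h):
    a=w2(c,r,cc,0.0); b=w2(c,r,cc,1.0)
    t=(h-a[2])/(b[2]-a[2]); return a+t*(b-a)
def cloud(c):
    H,W=c["range_z"].shape
    g=np.stack(np.meshgrid(np.arange(W),np.arange(H)),-1).reshape(-1,1,2).astype(float)
    u=cv2.undistortPoints(g,c["K"],np.array(c["dist"])).reshape(H,W,2)
    z=c["range_z"]; P=np.stack([u[...,0]*z,u[...,1]*z,z,np.ones_like(z)],-1)
    return (P@np.array(c["cam_to_world"]).T)[...,:3]
def proj(c,p):
    M=np.linalg.inv(c["cam_to_world"]); q=M@np.array([*p,1.0])
    rv=np.zeros(3)
    o,_=cv2.projectPoints(q[None,:3],rv,rv,c["K"],np.array(c["dist"])); return o[0,0]
E
python3 - <<'E'
from h import *
for n in ["scene","side","wrist"]:
    c=bot.camera(n); cv2.imwrite(f"pics/{n}0.png",c["frame"]); print(n,np.round(c["cam_to_world"],3).tolist())
    np.savez(f"{n}0.npz",**c)
    for q in ["crank","bench","stand","timer","brown_bottle","carton"]:
        for d in bot.outline_of(q,n)[:3]:
            r,cc=d["point"]; print(q,d["p"],d["point"],d["mask"].sum(),np.round(world(c,[[r,cc]])[0],3))
print(bot.get_obs())
E
```

```text
pics
scene [[-0.89, -0.209, 0.406, 0.185], [-0.457, 0.443, -0.772, 0.545], [-0.018, -0.872, -0.489, 0.529], [0.0, 0.0, 0.0, 1.0]]
crank 0.93 [193.4, 333.4] 494 [ 0.559 -0.261  0.061]
crank 0.66 [174.5, 346.9] 155 [ 0.573 -0.389  0.061]
bench 0.56 [270.5, 224.9] 13058 [0.53  0.209 0.152]
stand 0.62 [212.5, 339.9] 629 [ 0.53  -0.241  0.018]
stand 0.37 [304.1, 352.4] 841 [0.37  0.059 0.017]
timer 0.75 [306.4, 351.3] 851 [0.37  0.063 0.015]
timer 0.36 [210.2, 339.2] 593 [ 0.534 -0.246  0.022]
brown_bottle 0.9 [222.5, 235.5] 386 [ 0.706 -0.023  0.062]
carton 0.79 [190.1, 291.2] 550 [ 0.685 -0.246  0.05 ]
side [[0.814, -0.38, 0.439, 0.062], [-0.581, -0.506, 0.638, -0.843], [-0.021, -0.774, -0.633, 0.79], [0.0, 0.0, 0.0, 1.0]]
crank 0.97 [233.1, 357.7] 604 [ 0.551 -0.282  0.077]
crank 0.71 [277.8, 415.3] 643 [ 0.586 -0.443  0.042]
bench 0.82 [193.8, 303.7] 2843 [ 0.55  -0.047  0.048]
stand 0.89 [256.8, 352.8] 769 [ 0.527 -0.295  0.021]
timer 0.66 [219.2, 403.5] 961 [ 0.688 -0.297  0.059]
brown_bottle 0.73 [175.1, 349.5] 373 [ 0.706 -0.055  0.048]
brown_bottle 0.21 [235.6, 356.0] 535 [ 0.544
[... 177 characters left out ...]
, 0.0, 0.0, 1.0]]
{'clock': 1.05, 'joint_pos': array([-1.10200210e+00,  2.40556077e-01,  5.02007907e-03,  1.33521594e+00,
       -3.16380206e-05,  1.57079175e+00]), 'joint_vel': array([ 0.00028823, -0.00089834, -0.00177929,  0.00073478, -0.0002248 ,
       -0.00018683]), 'tau': array([-9.90286048e-05, -3.72222555e+01,  2.52694380e+01,  1.17330459e-03,
       -4.65484504e-05, -5.03020985e-06]), 'eef_pos': array([ 0.22589845, -0.44606349,  0.2423361 ]), 'tool_rot': array([ 9.72654010e-01,  2.32258854e-01, -1.02315901e-05,  2.52619637e-05]), 'ft_force': array([ 0.40929478,  0.23854296, -0.76909224]), 'ft_torque': array([-0.03569747, -0.01151891, -0.00544003]), 'grip_width': 0.08567826979885924}
```

View pics/scene0.png

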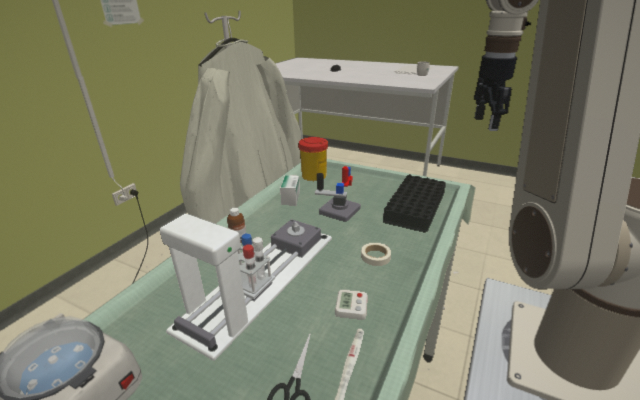

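View pics/side0.png

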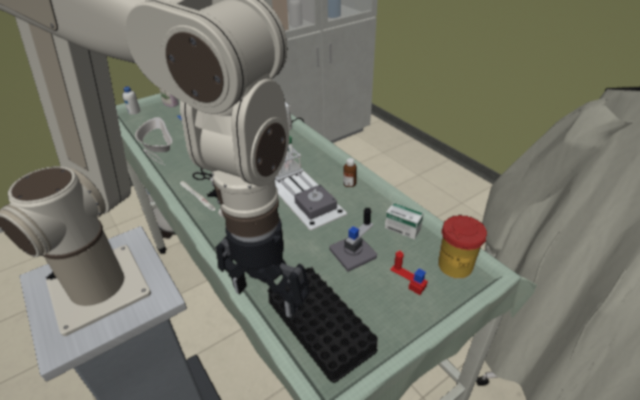

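Run:
```python
import cv2,numpy as np
a=cv2.imread("pics/scene0.png")[140:260,260:420]; b=cv2.imread("pics/side0.png")[180:320,280:480]
cv2.imwrite("pics/crop1.png",np.vstack([cv2.resize(a,(533,400)),np.zeros((0,533,3),np.uint8)]))
cv2.imwrite("pics/crop2.png",cv2.resize(b,(800,560)))
```

```text
(no output)
```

View pics/crop2.png

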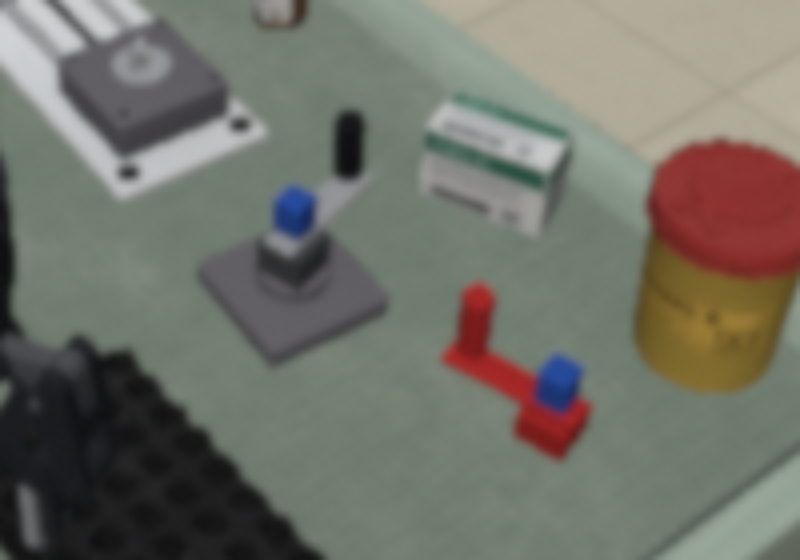

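View pics/crop1.png

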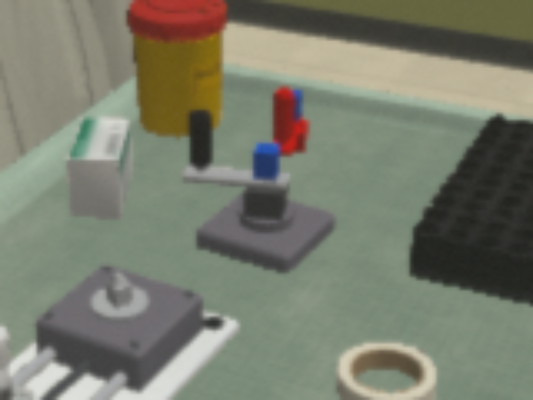

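The real crank (steel arm, black knob) is at side (233,357) and scene (190,340). The red look-alike is at side (278,415) and scene (175,347), so I leave it alone. The gear head and shaft are at scene (230,297). Next I measure these.

Run:
```python
from h import *
for n,bc in [("scene",(150,240,310,372)),("side",(215,270,335,380))]:
    c=dict(np.load(f"{n}0.npz")); P=cloud(c); f=c["frame"].astype(int)
    r0,r1,c0,c1=bc
    m=np.zeros(f.shape[:2],bool); m[r0:r1,c0:c1]=1
    if n=="scene": m[:,346:]&=False
    bl=m&(f[...,0]>f[...,2]+50)&(f[...,0]>f[...,1]+30)
    Q=P[bl]; print(n,"blue",bl.sum(),np.round(np.median(Q,0),3),Q.min(0).round(3),Q.max(0).round(3), np.argwhere(bl).min(0),np.argwhere(bl).max(0))
    T=P[bl&(P[...,2]>np.percentile(Q[:,2],50)) ]
    dk=m&(f.sum(-1)<110); Q=P[dk]; print("dark",dk.sum(),np.round(np.median(Q,0),3),Q.min(0).round(3),Q.max(0).round(3))
    # stand base top
    reg=m if n=="side" else m
    X=P[...,0];Y=P[...,1];Z=P[...,2]
    b=m&(Z>0.014)&(Z<0.025); Q=P[b]; print("base",b.sum(),np.round([Q[:,:2].min(0),Q[:,:2].max(0),Q[:,:2].mean(0)],3), cv2.minAreaRect(Q[:,:2].astype(np.float32)))
    g=(Z>0.038)&(Z<0.054)&(X>0.42)&(X<0.68)&(Y>-0.2)&(Y<0.08); 
    Q=P[g]; print("gear",g.sum(),cv2.minAreaRect(Q[:,:2].astype(np.float32)),Q[:,2].mean())
    s=(Z>0.058)&(Z<0.08)&(X>0.42)&(X<0.68)&(Y>-0.14)&(Y<0.01); Q=P[s]; print("shaft",s.sum(),Q[:,:].mean(0), Q.min(0),Q.max(0),np.argwhere(s).mean(0))
    # table z check
    print("tab",np.median(Z[(X>.45)&(X<.5)&(Y>-.2)&(Y<-.15)]))
```

```text
scene blue 68 [ 0.543 -0.264  0.083] [ 0.534 -0.28   0.067] [ 0.554 -0.26   0.088] [183 336] [192 343]
dark 13 [ 0.596 -0.25   0.093] [ 0.591 -0.254  0.077] [ 0.6   -0.248  0.107]
base 381 [[ 0.508 -0.569]
 [ 0.725 -0.098]
 [ 0.591 -0.322]] ((0.6178317070007324, -0.3353566527366638), (0.11426982283592224, 0.5105351209640503), 23.42171287536621)
gear 853 ((0.57298743724823, -0.0197836235165596), (0.20222610235214233, 0.09051309525966644), 86.91484832763672) 0.04541330986144515
shaft 39 [ 0.56817797 -0.07147075  0.06481604] [ 0.56191298 -0.07839831  0.05809915] [ 0.5786289  -0.06493167  0.07270273] [225.30769231 295.46153846]
tab 0.0025089495826490227
side blue 95 [ 0.538 -0.278  0.086] [ 0.532 -0.285  0.066] [ 0.553 -0.264  0.093] [227 349] [238 358]
dark 47 [ 0.59  -0.267  0.087] [ 0.54  -0.29   0.039] [ 0.598 -0.262  0.103]
base 638 [[ 0.495 -0.322]
 [ 0.591 -0.141]
 [ 0.535 -0.288]] ((0.5432865619659424, -0.2300070822238922), (0.18115708231925964, 0.09099375456571579), 87.51761627197266)
gear 770 ((0.5720620155334473, -0.02104150503873825), (0.20451177656650543, 0.09091414511203766), 85.44863891601562) 0.046858584899640114
shaft 30 [ 0.56656507 -0.07832007  0.06670304] [ 0.56010356 -0.0841488   0.05832071] [ 0.57757302 -0.06761443  0.07681408] [191.86666667 314.73333333]
tab 0.004733925169506992
```

Emit:
play_rows(
  plan=[36,-1,0,0,0,0,45,-1,0,0,0,0,45,-2,0,0,0,0,45,-2,0,0,0,0,45,-2,0,0,0,0,45,-2,0,0,0,0,45,-2,0,0,0,0,35,0,0,0,0,0,20,0,0,0,0,0.1,0,0,0,0,0,0.1,0,0,0,0,0,0,0,0,0,0,0,0],
  hand=100,
)

```text
clock: 2.55
eef_pos: [0.5423, -0.2724, 0.2423]
tool_rot: [0.991, 0.134, -0.0, -0.0]
ft_force: [-0.3, -0.4, 0.9]
grip_width: 0.0854
```

Run:
```python
from h import *
c=bot.camera("wrist"); cv2.imwrite("pics/w1.png",c["frame"]); np.savez("w1.npz",**c)
o=bot.get_obs(); print(o["clock"],o["eef_pos"],o["joint_pos"],R.from_quat(o["tool_rot"]).as_matrix()[:,0],o["ft_force"])
```

```text
2.6 [ 0.542272   -0.2724836   0.24234992] [-4.65620829e-01  4.58269484e-01  3.17869024e-01  1.43044690e+00
 -2.67209747e-05  2.40658494e+00] [ 9.63934250e-01  2.66140486e-01 -5.57791589e-05] [-0.61600842 -0.37665032 -0.19725714]
```

View pics/w1.png

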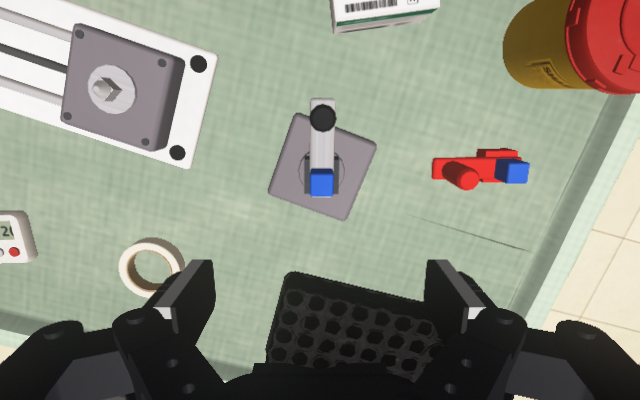

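Run:
```python
from h import *
c=dict(np.load("w1.npz")); P=cloud(c); f=c["frame"].astype(int)
m=np.zeros(f.shape[:2],bool); m[150:210,290:350]=1
bl=m&(f[...,0]>f[...,2]+50)&(f[...,0]>f[...,1]+30)
top=bl&(P[...,2]>0.083)
for nm,k in (("blue",bl),("top",top)):
    Q=P[k]; print(nm,k.sum(),np.median(Q,0).round(4),Q.min(0).round(4),Q.max(0).round(4),cv2.minAreaRect(Q[:,:2].astype(np.float32)))
m[:]=0; m[95:140,300:345]=1
dk=m&(P[...,2]>0.106)
Q=P[dk]; print("knob",dk.sum(),Q.mean(0).round(4),Q.min(0).round(4),Q.max(0).round(4))
X,Y,Z=P[...,0],P[...,1],P[...,2]
m[:]=0; m[110:225,260:380]=1
b=m&(Z>0.013)&(Z<0.024)&(abs(X-.54)<.075)&(abs(Y+.275)<.075); Q=P[b]; print("base",cv2.minAreaRect(Q[:,:2].astype(np.float32)),np.median(Q[:,2]))
m[:]=0; m[15:160,55:190]=1
g=m&(Z>0.04)&(Z<0.052); Q=P[g]; print("gear",cv2.minAreaRect(Q[:,:2].astype(np.float32)),np.median(Q[:,2]))
# shaft
for lo,hi in((.055,.066),(.066,.075)):
    s=m&(Z>lo)&(Z<hi); Q=P[s]; print("shaft",s.sum(),cv2.minAreaRect(Q[:,:2].astype(np.float32)),Q.mean(0))
cr=c["frame"][50:130,60:160]; cv2.imwrite("pics/w1s.png",cv2.resize(cr,(700,560),interpolation=cv2.INTER_CUBIC))
```

```text
blue 649 [ 0.5476 -0.2731  0.0883] [ 0.5345 -0.2848  0.0676] [ 0.6095 -0.2541  0.3744] ((0.5731539130210876, -0.26601412892341614), (0.07646966725587845, 0.019245516508817673), 15.514052391052246)
top 571 [ 0.5463 -0.2734  0.0884] [ 0.5345 -0.2848  0.0833] [ 0.6095 -0.2541  0.3744] ((0.5731539130210876, -0.26601412892341614), (0.07646966725587845, 0.019245516508817673), 15.514052391052246)
knob 595 [ 0.5992 -0.2594  0.1201] [ 0.5889 -0.2693  0.1084] [ 0.6095 -0.2501  0.3744]
base ((0.5453260540962219, -0.27372977137565613), (0.09026044607162476, 0.09030871838331223), 84.65218353271484) 0.020477046099099477
gear ((0.5711435675621033, -0.07579265534877777), (0.08979266881942749, 0.09037640690803528), 86.69960021972656) 0.046568930156807575
shaft 228 ((0.5711385607719421, -0.07544346898794174), (0.015118756331503391, 0.015153029933571815), 59.061676025390625) [ 0.57235296 -0.07896892  0.06155619]
shaft 215 ((0.5713800191879272, -0.0756620541214943), (0.013817784376442432, 0.01338125765323639), 66.38907623291016) [ 0.57143381 -0.07699318  0.06933265]
```

View pics/w1s.png

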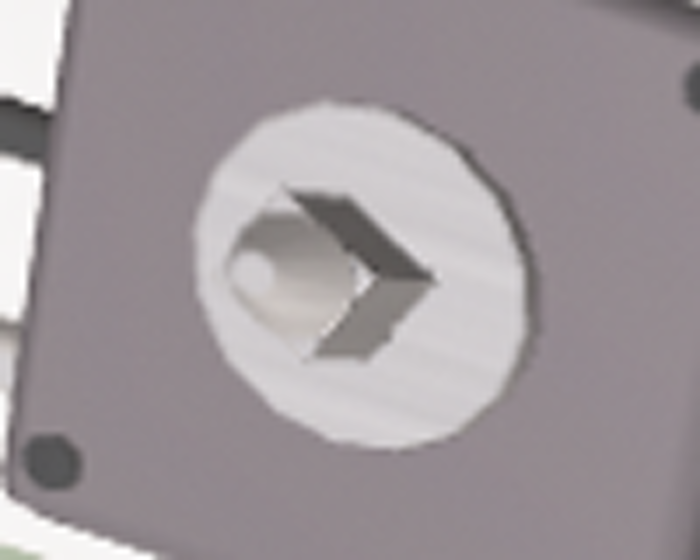

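Run:
```python
from h import *
c=dict(np.load("w1.npz")); P=cloud(c); X,Y,Z=P[...,0],P[...,1],P[...,2]
m=np.zeros(Z.shape,bool); m[50:130,60:160]=1
for lo,hi in((.0525,.063),(.054,.062),(.053,.059)):
    Q=P[m&(Z>lo)&(Z<hi)]; best=[]
    pts=Q[:,:2]-np.array([.5712,-.0757])
    for a in np.arange(0,90,1.):
        t=np.radians(a); q=pts@np.array([[np.cos(t),-np.sin(t)],[np.sin(t),np.cos(t)]])
        d=abs(np.abs(q).max(1)-.007); best.append((np.mean(d),a))
    print(len(Q),sorted(best)[:3],cv2.minAreaRect(Q[:,:2].astype(np.float32)))
```

```text
158 [(np.float64(0.0006432291507561867), np.float64(61.0)), (np.float64(0.0006455669272440244), np.float64(60.0)), (np.float64(0.0006467004112848877), np.float64(62.0))] ((0.5738077759742737, -0.07574871927499771), (0.032009340822696686, 0.02105625532567501), 44.39547348022461)
123 [(np.float64(0.00044167190547407813), np.float64(61.0)), (np.float64(0.00044261588657524723), np.float64(62.0)), (np.float64(0.000445947921790834), np.float64(60.0))] ((0.5729401707649231, -0.08007647842168808), (0.01888064108788967, 0.009741229936480522), 16.034990310668945)
96 [(np.float64(0.0004767418744791514), np.float64(60.0)), (np.float64(0.000476849286164094), np.float64(59.0)), (np.float64(0.00047728731239914346), np.float64(61.0))] ((0.5690823793411255, -0.08096039295196533), (0.026506919413805008, 0.009968394413590431), 14.376611709594727)
```

Emit:
play_rows(
  plan=[2.6,2,0,0,0,0,0,0,0,0,0,-0.1848,0,0,0,0,0,-0.1848,0,0,0,0,0,-0.1848,0,0,0,0,0,-0.1848,0,0,0,0,0,-0.1848,0,0,0,0,0,-0.1848,0,0,0,0,0,-0.1848,0,0,0,0,0,-0.1848,0,0,0,0,0,-0.1848,0,0,0,0,0,-0.1848,0,0,0,0,0,-0.1848,0,0,0,0,0,-0.1848,0,0,0,0,0,-0.1848,0,0,0,0,0,-0.1848,0,0,0,0,0,-0.1848,0,0,0,0,0,-0.1848,0,0,0,0,0,-0.1848,0,0,0,0,0,0,0,0,0,0,0,0],
)

```text
clock: 5.1
eef_pos: [0.5456, -0.2736, 0.2424]
tool_rot: [-0.133, 0.991, -0.0, 0.0]
ft_force: [0.4, 0.4, 0.5]
grip_width: 0.0855
```

Emit:
play_rows(
  plan=[0,0,40,0,0,0,0,0,45,0,0,0,0,0,30,0,0,0,0,0,10,0,0,0,0,0,0,0,0,0,0,0,0,0,0,0],
)

```text
clock: 5.85
eef_pos: [0.5467, -0.2741, 0.1191]
tool_rot: [-0.134, 0.991, -0.001, 0.001]
ft_force: [-0.2, 0.4, 0.2]
grip_width: 0.0855
```

Run:
```python
from h import *
c=bot.camera("wrist"); cv2.imwrite("pics/w2.png",c["frame"]); np.savez("w2.npz",**c)
o=bot.get_obs(); M=R.from_quat(o["tool_rot"]).as_matrix(); print(o["clock"],o["eef_pos"],o["joint_pos"],M[:,0],np.degrees(np.arctan2(M[1,0],M[0,0])))
P=cloud(c); f=c["frame"].astype(int)
b=(f[...,0]>f[...,2]+50)&(f[...,0]>f[...,1]+30)&(P[...,2]>.083)&(P[...,2]<.094)
Q=P[b]; print(b.sum(),cv2.minAreaRect(Q[:,:2].astype(np.float32)),Q[:,2].mean())
```

```text
5.9 [ 0.54676232 -0.27405048  0.11920288] [-4.64624467e-01  5.31135381e-01  1.09343299e-01  1.14554177e+00
 -4.15399458e-06 -7.33193229e-01] [-0.96414769 -0.26535377 -0.00256997] -164.6119729845785
1530 ((0.5454118847846985, -0.2736486792564392), (0.01982349157333374, 0.01969490945339203), 15.188023567199707) 0.08821616592597702
```

View pics/w2.png

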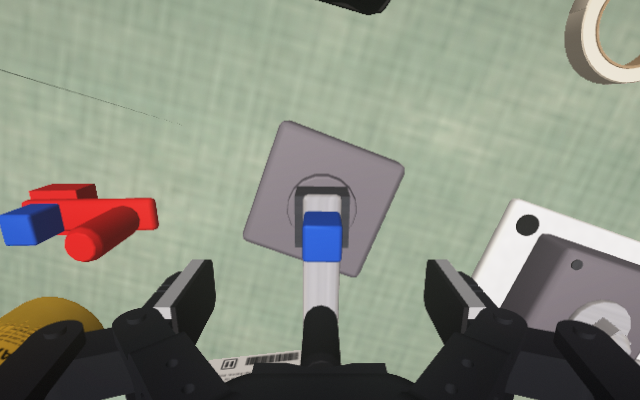

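Emit:
play_rows(
  plan=[1.2,0.8,20,0,0,0,0,0,14,0,0,0,0,0,10,0,0,0,0,0,0,0,0,0,0,0,0,0,0,0],
)

```text
clock: 6.52
eef_pos: [0.5446, -0.2732, 0.0738]
tool_rot: [-0.134, 0.991, -0.0, 0.0]
ft_force: [-1.4, -0.5, -0.4]
grip_width: 0.0855
```

Emit:
play_rows(
  plan=[0,0,0,0,0,0,0,0,0,0,0,0,0,0,0,0,0,0,0,0,0,0,0,0,0,0,0,0,0,0,0,0,0,0,0,0,0,0,0,0,0,0,0,0,0,0,0,0],
  hand=0,
)

```text
clock: 7.52
eef_pos: [0.5444, -0.2733, 0.0736]
tool_rot: [-0.134, 0.991, -0.0, 0.0]
ft_force: [-0.1, -1.1, 2.6]
grip_width: 0.019
```

```bash
cat > o.py <<'E'
from h import *
o=bot.get_obs(); M=R.from_quat(o["tool_rot"]).as_matrix()
print(round(o["clock"],2),"pos",o["eef_pos"].round(4),"hd",np.degrees(np.arctan2(M[1,0],M[0,0])).round(1),"tilt",M[:2,2].round(4),"q",o["joint_pos"].round(3),"F",o["ft_force"].round(1),"T",o["ft_torque"].round(3),"w",o["grip_width"].round(4))
E
python3 o.py
```

```text
Traceback (most recent call last):
  File "o.py", line 3, in <module>
    print(round(o["clock"],2),"pos",o["eef_pos"].round(4),"hd",np.degrees(np.arctan2(M[1,0],M[0,0])).round(1),"tilt",M[:2,2].round(4),"q",o["joint_pos"].round(3),"F",o["ft_force"].round(1),"T",o["ft_torque"].round(3),"w",o["grip_width"].round(4))
                                                                                                                                                                                                                             ^^^^^^^^^^^^^^^^^^^^^
AttributeError: 'float' object has no attribute 'round'
```

Emit:
play_rows(
  plan=[0,0,-5,0,0,0,0,0,-10,0,0,0,0,0,-20,0,0,0,0,0,-25,0,0,0,0,0,-20,0,0,0,0,0,0,0,0,0],
)

```text
clock: 8.28
eef_pos: [0.5454, -0.2735, 0.1555]
tool_rot: [-0.134, 0.991, -0.001, 0.002]
ft_force: [0.3, -0.4, -2.1]
grip_width: 0.0188
```

```bash
sed -i 's/o\["grip_width"\].round(4)/round(o["grip_width"],4)/' o.py
cat >> h.py <<'E'
def top(name="wrist",save=None):
    c=bot.camera(name)
    if save: cv2.imwrite(f"pics/{save}.png",c["frame"])
    o=bot.get_obs(); P=cloud(c); f=c["frame"].astype(int)
    z=o["eef_pos"][2]
    b=(f[...,0]>f[...,2]+50)&(f[...,0]>f[...,1]+30)&(np.hypot(P[...,0]-o["eef_pos"][0],P[...,1]-o["eef_pos"][1])<.03)
    Q=P[b]; print("blue",b.sum(),np.percentile(Q,[2,50,98],axis=0).round(4).tolist())
    return c,P,b
E
python3 o.py; python3 -c "
from h import *
top(save='w3')"
```

```text
8.28 pos [ 0.5454 -0.2735  0.1555] hd -164.6 tilt [ 0.0038 -0.0018] q [-0.465  0.502  0.159  1.224  0.    -0.734] F [ 0.3 -0.4 -2.1] T [ 0.013 -0.004  0.006] w 0.0188
blue 3508 [[0.5351, -0.2842, 0.1475], [0.5412, -0.2745, 0.1699], [0.5554, -0.2643, 0.1714]]
```

View pics/w3.png

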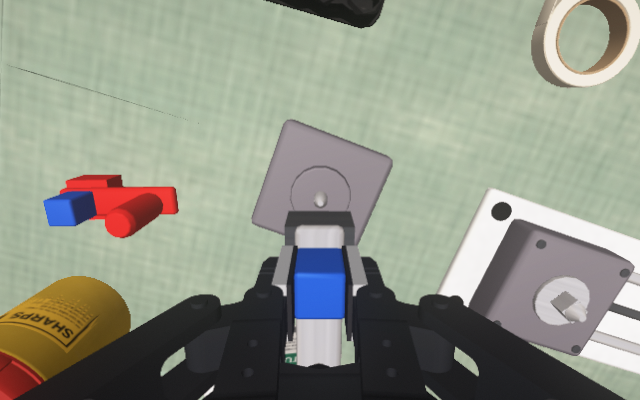

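Emit:
play_rows(
  plan=[0,0,0,0,0,-0.08,0,0,0,0,0,-0.169,0,0,0,0,0,-0.169,0,0,0,0,0,-0.169,0,0,0,0,0,-0.169,0,0,0,0,0,-0.169,0,0,0,0,0,-0.169,0,0,0,0,0,-0.169,0,0,0,0,0,-0.169,0,0,0,0,0,-0.169,0,0,0,0,0,-0.169,0,0,0,0,0,-0.169,0,0,0,0,0,-0.169,0,0,0,0,0,-0.169,0,0,0,0,0,-0.084],
)

```text
clock: 10.2
eef_pos: [0.5433, -0.2725, 0.1515]
tool_rot: [0.968, -0.252, -0.002, -0.0]
ft_force: [0.3, -0.1, -3.0]
grip_width: 0.0189
```

Emit:
play_rows(
  plan=[-5.2,-13.1,0,0,0,0,-10,-25,0,0,0,0,-12,-31,0,0,0,0,-12,-31,0,0,0,0,-12,-31,0,0,0,0,-10,-26,0,0,0,0,-8,-18,0,0,0,0,-4,-10,0,0,0,0,0,0,0,0,0,0,0,0,0,0,0,0,0,0,0,0,0,0],
)

```text
clock: 11.58
eef_pos: [0.571, -0.0767, 0.1533]
tool_rot: [0.967, -0.254, 0.0, 0.0]
ft_force: [-0.1, 0.2, -2.2]
grip_width: 0.0189
```

```bash
python3 o.py
python3 - <<'E'
from h import *
c,P,b=top(save='w4'); np.savez("w4.npz",**c)
c=bot.camera("scene"); cv2.imwrite("pics/s4.png",c["frame"]); np.savez("s4.npz",**c)
E
```

```text
11.57 pos [ 0.571  -0.0767  0.1533] hd -29.4 tilt [ 0.     -0.0003] q [-0.133  0.441  0.055  1.185 -0.    -2.762] F [-0.1  0.2 -2.2] T [-0.016 -0.029 -0.045] w 0.0189
blue 3410 [[0.5608, -0.0884, 0.1464], [0.5746, -0.0784, 0.1678], [0.5827, -0.067, 0.1692]]
```

View pics/w4.png

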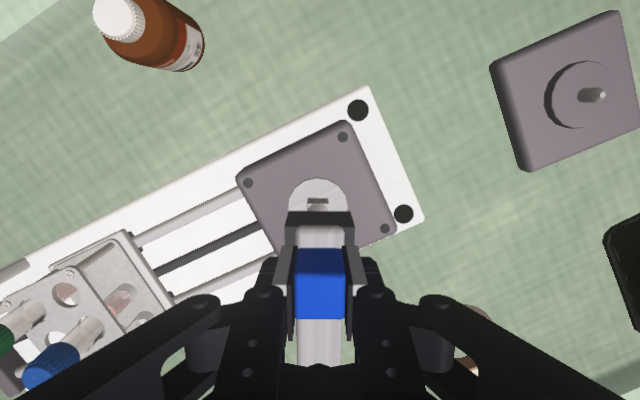

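View pics/s4.png

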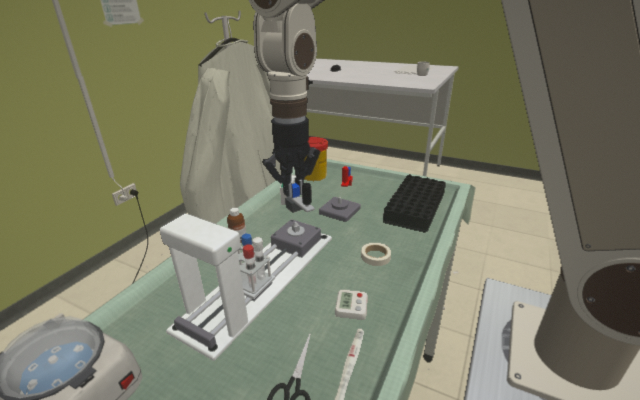

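Run:
```python
from h import *
c=dict(np.load("w4.npz")); P=cloud(c); f=c["frame"].astype(int)
b=(f[...,0]>f[...,2]+50)&(f[...,0]>f[...,1]+30)&(abs(P[...,0]-.571)<.03)&(abs(P[...,1]+.0767)<.03)
t=b&(P[...,2]>.1655)&(P[...,2]<.1715); Q=P[t]; print(t.sum(),cv2.minAreaRect(Q[:,:2].astype(np.float32)),np.median(Q[:,2]))
m=np.zeros(t.shape,bool); m[170:225,280:355]=1
Z=P[...,2]
Q=P[m&(Z>.055)&(Z<.08)]; print(len(Q),cv2.minAreaRect(Q[:,:2].astype(np.float32)) if len(Q)>3 else 0)
g=np.zeros(t.shape,bool); g[110:270,230:400]=1; g&=(Z>.043)&(Z<.049); Q=P[g];print(cv2.minAreaRect(Q[:,:2].astype(np.float32)))
```

```text
2454 ((0.5707165002822876, -0.07666351646184921), (0.01914815418422222, 0.020618578419089317), 60.199127197265625) 0.16808873002579805
257 ((0.5747872591018677, -0.07758649438619614), (0.013847596943378448, 0.0052543212659657), 59.038238525390625)
((0.5710723400115967, -0.07529595494270325), (0.08901705592870712, 0.08865106105804443), 86.37709045410156)
```

Emit:
play_rows(
  plan=[0,-1.1,8,0,0,0,0,0,10,0,0,0,0,0,10,0,0,0,0,0,6,0,0,0,0,0,0,0,0,0,0,0,0,0,0,0],
)

```text
clock: 12.42
eef_pos: [0.5718, -0.0748, 0.1195]
tool_rot: [0.967, -0.253, 0.0, -0.0]
ft_force: [0.0, -0.2, -2.7]
grip_width: 0.019
```

```bash
python3 o.py
```

```text
12.43 pos [ 0.5718 -0.0748  0.1195] hd -29.3 tilt [ 0.0005 -0.0001] q [-0.13   0.468  0.006  1.108 -0.    -2.76 ] F [ 0.  -0.2 -2.7] T [-0.     0.018 -0.021] w 0.019
```

Emit:
play_rows(
  plan=[0,0,2,0,0,0,0,0,2,0,0,0,0,0,2,0,0,0,0,0,0,0,0,0],
)

```text
clock: 12.92
eef_pos: [0.5714, -0.0748, 0.1131]
tool_rot: [0.967, -0.253, -0.0, 0.0]
ft_force: [0.5, -0.5, -2.3]
grip_width: 0.0191
```

```bash
python3 o.py
```

```text
12.93 pos [ 0.5714 -0.0748  0.1131] hd -29.3 tilt [-0.0004  0.    ] q [-0.13   0.474 -0.003  1.094 -0.    -2.76 ] F [ 0.5 -0.5 -2.3] T [ 0.024 -0.056  0.018] w 0.0191
```

Emit:
play_rows(
  plan=[0.3,0.6,1,0,0,0,0,0,2,0,0,0,0,0,1,0,0,0,0,0,0,0,0,0],
)

```text
clock: 13.42
eef_pos: [0.5715, -0.0755, 0.1092]
tool_rot: [0.967, -0.253, -0.0, 0.0]
ft_force: [0.1, -0.7, -1.9]
grip_width: 0.0188
```

```bash
python3 o.py
```

```text
13.43 pos [ 0.5715 -0.0755  0.1092] hd -29.3 tilt [-0.0003  0.0001] q [-0.131  0.478 -0.009  1.085  0.    -2.761] F [ 0.1 -0.7 -1.9] T [-0.004  0.004  0.032] w 0.0188
```

Emit:
play_rows(
  plan=[0,0,1,0,0,0,0,0,1,0,0,0,0,0,0,0,0,0],
)

```text
clock: 13.8
eef_pos: [0.5715, -0.0755, 0.1072]
tool_rot: [0.967, -0.253, -0.0, 0.0]
ft_force: [-0.5, -0.9, -2.1]
grip_width: 0.019
```

```bash
python3 o.py
```

```text
13.8 pos [ 0.5715 -0.0755  0.1072] hd -29.3 tilt [-0.0003  0.    ] q [-0.131  0.479 -0.011  1.081  0.    -2.761] F [-0.5 -0.9 -2.1] T [-0.092 -0.018  0.018] w 0.019
```

Emit:
play_rows(
  plan=[0,0,0.8,0,0,0,0,0,0.7,0,0,0,0,0,0,0,0,0],
)

```text
clock: 14.18
eef_pos: [0.5715, -0.0755, 0.1057]
tool_rot: [0.967, -0.253, -0.0, 0.0]
ft_force: [0.6, -0.2, -2.1]
grip_width: 0.0191
```

```bash
python3 o.py
```

```text
14.18 pos [ 0.5715 -0.0755  0.1057] hd -29.3 tilt [-0.0002  0.    ] q [-0.131  0.481 -0.013  1.077  0.    -2.761] F [ 0.6 -0.2 -2.1] T [-0.    -0.022 -0.004] w 0.0191
```

Emit:
play_rows(
  plan=[0,0,0.8,0,0,0,0,0,0.7,0,0,0,0,0,0,0,0,0],
)

```text
clock: 14.55
eef_pos: [0.5715, -0.0755, 0.1042]
tool_rot: [0.967, -0.253, -0.0, 0.0]
ft_force: [0.6, -0.3, -2.2]
grip_width: 0.0189
```

```bash
python3 o.py
```

```text
14.55 pos [ 0.5715 -0.0755  0.1042] hd -29.3 tilt [-0.0002 -0.    ] q [-0.131  0.482 -0.015  1.074 -0.    -2.761] F [ 0.6 -0.3 -2.2] T [ 0.028 -0.045 -0.011] w 0.0189
```

Emit:
play_rows(
  plan=[0,0,2,0,0,0,0,0,2,0,0,0,0,0,2,0,0,0,0,0,2,0,0,0,0,0,1,0,0,0,0,0,0,0,0,0],
)

```text
clock: 15.3
eef_pos: [0.5715, -0.0755, 0.0952]
tool_rot: [0.967, -0.253, -0.0, 0.0]
ft_force: [-0.3, -0.1, -2.8]
grip_width: 0.0194
```

```bash
python3 o.py
```

```text
15.3 pos [ 0.5715 -0.0755  0.0952] hd -29.3 tilt [-0.0002  0.    ] q [-0.131  0.491 -0.027  1.053 -0.    -2.761] F [-0.3 -0.1 -2.8] T [-0.013 -0.047  0.012] w 0.0194
```

Emit:
play_rows(
  plan=[0,0,0.8,0,0,0,0,0,0.4,0,0,0,0,0,0,0,0,0],
)

```text
clock: 15.68
eef_pos: [0.5715, -0.0755, 0.0941]
tool_rot: [0.967, -0.253, -0.0, -0.0]
ft_force: [-0.2, 1.3, -3.0]
grip_width: 0.019
```

```bash
python3 o.py
```

```text
15.68 pos [ 0.5715 -0.0755  0.0941] hd -29.3 tilt [-0.  0.] q [-0.131  0.492 -0.028  1.051  0.    -2.761] F [-0.2  1.3 -3. ] T [-0.035 -0.008  0.022] w 0.019
```

Emit:
play_rows(
  plan=[0,0,0.4,0,0,0,0,0,0.3,0,0,0,0,0,0,0,0,0],
)

```text
clock: 16.05
eef_pos: [0.5716, -0.0755, 0.0936]
tool_rot: [0.967, -0.253, 0.0, -0.0]
ft_force: [-0.1, 0.7, -0.6]
grip_width: 0.0188
```

```bash
python3 o.py
```

```text
16.05 pos [ 0.5716 -0.0755  0.0936] hd -29.3 tilt [ 0.0002 -0.0001] q [-0.131  0.492 -0.029  1.049 -0.    -2.761] F [-0.1  0.7 -0.6] T [-0.016  0.14  -0.016] w 0.0188
```

Emit:
play_rows(
  plan=[0,0,0.4,0,0,0,0,0,0.2,0,0,0,0,0,0,0,0,0],
)

```text
clock: 16.42
eef_pos: [0.5717, -0.0755, 0.0936]
tool_rot: [0.967, -0.253, 0.0, -0.0]
ft_force: [-2.1, 0.1, 5.3]
grip_width: 0.0189
```

```bash
python3 o.py
```

```text
16.43 pos [ 0.5717 -0.0755  0.0936] hd -29.3 tilt [ 0.0007 -0.0001] q [-0.131  0.492 -0.03   1.049  0.    -2.761] F [-2.1  0.1  5.3] T [0.07  0.601 0.015] w 0.0189
```

Emit:
play_rows(
  plan=[0,0,-0.3,0,0,0.04,0,0,0,0,0,0.05,0,0,0,0,0,0.05,0,0,0,0,0,0.05,0,0,0,0,0,0.05,0,0,0,0,0,0.05],
)

```text
clock: 17.18
eef_pos: [0.5714, -0.0759, 0.0935]
tool_rot: [0.92, -0.391, 0.0, 0.0]
ft_force: [-2.7, -1.0, 4.3]
grip_width: 0.019
```

```bash
python3 o.py
```

```text
17.18 pos [ 0.5714 -0.0759  0.0935] hd -46.0 tilt [-0.0001 -0.001 ] q [-1.320e-01  4.920e-01 -3.000e-02  1.049e+00 -1.000e-03 -2.470e+00] F [-2.7 -1.   4.3] T [-0.234  0.672  0.153] w 0.019
```

Emit:
play_rows(
  plan=[0,0,0,0,0,0.06,0,0,0,0,0,0.06,0,0,0,0,0,0.06,0,0,0,0,0,0.06],
)

```text
clock: 17.68
eef_pos: [0.5712, -0.076, 0.0935]
tool_rot: [0.867, -0.498, 0.0, 0.001]
ft_force: [-2.9, -1.2, 5.3]
grip_width: 0.0189
```

```bash
python3 o.py
```

```text
17.68 pos [ 0.5712 -0.076   0.0935] hd -59.8 tilt [-0.0005 -0.0012] q [-1.32e-01  4.92e-01 -3.00e-02  1.05e+00 -1.00e-03 -2.23e+00] F [-2.9 -1.2  5.3] T [-0.325  0.756  0.133] w 0.0189
```

Emit:
play_rows(
  plan=[0,0,-0.3,0,0,0.08,0,0,0,0,0,0.08,0,0,0,0,0,0.08,0,0,0,0,0,0.08,0,0,0,0,0,0.08,0,0,0,0,0,0.08,0,0,0,0,0,0.08,0,0,0,0,0,0.08],
)

```text
clock: 18.68
eef_pos: [0.5705, -0.076, 0.0936]
tool_rot: [-0.666, 0.746, 0.0, -0.001]
ft_force: [-3.6, -1.6, 5.1]
grip_width: 0.0189
```

```bash
python3 o.py
python3 - <<'E'
from h import *
for n in ("scene",):
    a=dict(np.load("scene0.npz")); c=bot.camera(n); np.savez("s5.npz",**c)
    cv2.imwrite("pics/s5.png",np.hstack([cv2.resize(x["frame"][210:340,170:330],(400,325)) for x in (a,c)]))
    for x in (a,c):
        P=cloud(x); X,Y,Z=P[...,0],P[...,1],P[...,2]
        m=(Z>.08)&(Z<.145)&(X>.52)&(X<.63)&(Y>.06)&(Y<.24)
        Q=P[m]; print(m.sum(),np.percentile(Q[:,1],[1,10,50]).round(4),np.percentile(Q[:,0],[1,50,99]).round(3))
E
```

```text
18.68 pos [ 0.5705 -0.076   0.0936] hd -96.5 tilt [-0.0019 -0.001 ] q [-1.320e-01  4.920e-01 -3.000e-02  1.051e+00 -1.000e-03 -1.589e+00] F [-3.6 -1.6  5.1] T [-0.219  1.044  0.174] w 0.0189
1553 [0.079  0.0931 0.1282] [0.527 0.543 0.598]
1403 [0.0984 0.11   0.1782] [0.527 0.537 0.58 ]
```

View pics/s5.png

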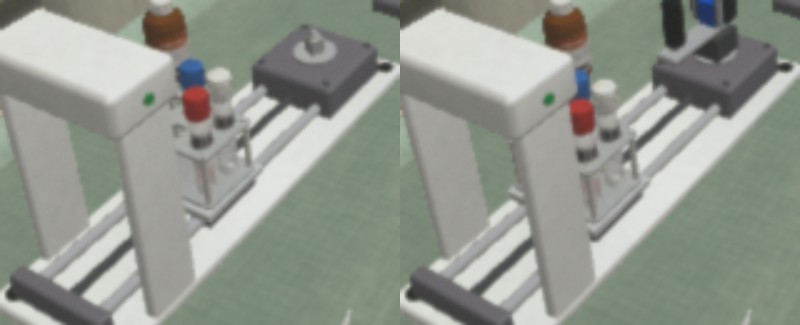

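Emit:
play_rows(
  plan=[0,0.6,-0.3,0,0,0.06,0,0,0,0,0,0.1,0,0,0,0,0,0.1,0,0,0,0,0,0.1,0,0,0,0,0,0.1,0,0,0,0,0,0.1,0,0,0,0,0,0.1],
)

```text
clock: 19.6
eef_pos: [0.5699, -0.0756, 0.0936]
tool_rot: [-0.388, 0.921, 0.0, -0.001]
ft_force: [-4.1, -0.6, 3.4]
grip_width: 0.0194
```

```bash
python3 o.py
```

```text
19.6 pos [ 0.5699 -0.0756  0.0936] hd -134.3 tilt [-0.0021 -0.0002] q [-1.320e-01  4.910e-01 -3.200e-02  1.051e+00 -1.000e-03 -9.290e-01] F [-4.1 -0.6  3.4] T [-0.018  0.999  0.142] w 0.0194
```

Emit:
play_rows(
  plan=[0.6,0.6,-0.2,0,0,0.08,0,0,0,0,0,0.1,0,0,0,0,0,0.1,0,0,0,0,0,0.1,0,0,0,0,0,0.1,0,0,0,0,0,0.1,0,0,0,0,0,0.1,0,0,0,0,0,0.1],
)

```text
clock: 20.6
eef_pos: [0.5696, -0.0749, 0.0936]
tool_rot: [-0.009, 1.0, 0.001, -0.001]
ft_force: [-2.5, 0.9, 2.0]
grip_width: 0.0189
```

```bash
python3 o.py
```

```text
20.6 pos [ 0.5696 -0.0749  0.0936] hd -179.0 tilt [-0.0011  0.0013] q [-1.310e-01  4.890e-01 -3.400e-02  1.049e+00  1.000e-03 -1.500e-01] F [-2.5  0.9  2. ] T [0.367 0.553 0.113] w 0.0189
```

Emit:
play_rows(
  plan=[0.4,0.6,0,0,0,0.08,0,0,0,0,0,0.1,0,0,0,0,0,0.1,0,0,0,0,0,0.1,0,0,0,0,0,0.1,0,0,0,0,0,0.1,0,0,0,0,0,0.1,0,0,0,0,0,0.1],
)

```text
clock: 21.6
eef_pos: [0.5699, -0.0741, 0.0936]
tool_rot: [0.372, 0.928, 0.001, -0.0]
ft_force: [-0.4, 1.0, 0.5]
grip_width: 0.0188
```

```bash
python3 o.py;  python3 - <<'E'
from h import *
c=bot.camera("scene"); np.savez("s6.npz",**c)
cv2.imwrite("pics/s6.png",cv2.resize(c["frame"][200:350,160:340],(720,600)))
E
```

```text
21.6 pos [ 0.5699 -0.0741  0.0936] hd 136.4 tilt [0.0004 0.0016] q [-0.13   0.489 -0.035  1.047  0.002  0.631] F [-0.4  1.   0.5] T [0.39  0.068 0.12 ] w 0.0188
```

View pics/s6.png

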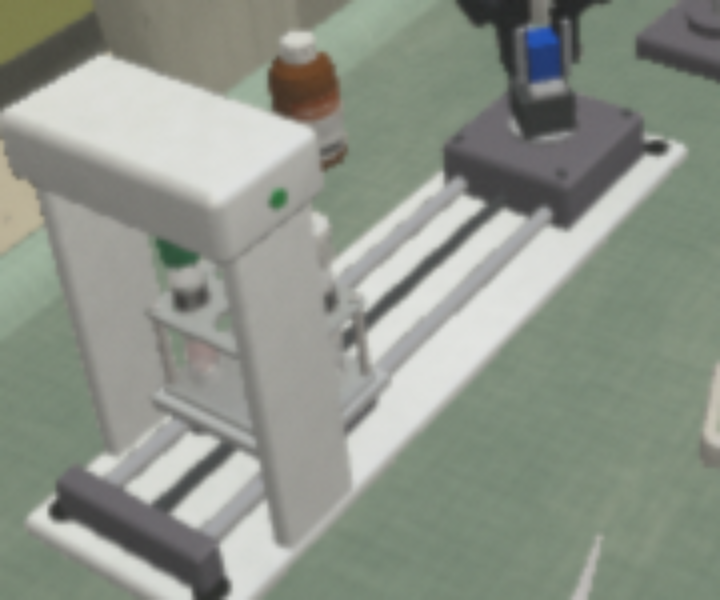

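```bash
python3 - <<'E'
from h import *
# rail direction from gear in w1
c=dict(np.load("w1.npz"));P=cloud(c);Z=P[...,2]
m=np.zeros(Z.shape,bool); m[15:160,55:190]=1
Q=P[m&(Z>.043)&(Z<.049)]; r=cv2.minAreaRect(Q[:,:2].astype(np.float32)); a=np.radians(r[2]); print(r)
v=np.array([np.cos(a),np.sin(a)]); u=np.array([v[1],-v[0]])
S=np.array([.5712,-.0756])
for n in ("scene0","side0","w4","s5","s6"):
    P=cloud(dict(np.load(n+".npz"))); d=P[...,:2]-S; V=d@v; U=d@u; Z=P[...,2]
    print(n)
    for lo,hi in ((.022,.032),(.032,.045),(.05,.075),(.075,.1),(.1,.14)):
        k=(Z>lo)&(Z<hi)&(abs(U)<.058)&(V>.09)&(V<.33)
        if k.sum()>20: print(lo,k.sum(),np.percentile(V[k],[1,5,50,95,99]).round(3),np.percentile(U[k],[2,98]).round(3))
E
```

```text
((0.5712622404098511, -0.07581545412540436), (0.08952370285987854, 0.08996168524026871), 86.26300811767578)
scene0
0.022 780 [0.093 0.106 0.28  0.33  0.33 ] [-0.047  0.049]
0.032 819 [0.149 0.158 0.213 0.328 0.329] [-0.047  0.05 ]
0.05 444 [0.154 0.157 0.261 0.293 0.294] [-0.057  0.053]
0.075 687 [0.152 0.157 0.203 0.293 0.294] [-0.056  0.052]
0.1 895 [0.16  0.165 0.202 0.293 0.294] [-0.056  0.053]
side0
0.022 140 [0.092 0.094 0.123 0.149 0.153] [-0.039  0.031]
0.032 237 [0.142 0.144 0.154 0.187 0.196] [-0.047  0.039]
0.05 58 [0.15  0.151 0.16  0.187 0.191] [-0.029  0.036]
0.075 123 [0.147 0.149 0.161 0.189 0.194] [-0.012  0.039]
0.1 44 [0.159 0.161 0.186 0.196 0.249] [0.001 0.053]
w4
0.022 3050 [0.091 0.094 0.129 0.316 0.317] [-0.038  0.054]
0.032 5054 [0.144 0.144 0.161 0.316 0.324] [-0.038  0.049]
0.05 1185 [0.151 0.151 0.159 0.187 0.193] [-0.023  0.04 ]
0.075 5432 [0.149 0.149 0.172 0.202 0.207] [-0.014  0.042]
0.1 2768 [0.155 0.156 0.162 0.187 0.19 ] [-0.005  0.033]
s5
0.022 827 [0.092 0.1   0.276 0.33  0.33 ] [-0.047  0.049]
0.032 732 [0.167 0.175 0.268 0.328 0.33 ] [-0.047  0.049]
0.05 450 [0.171 0.175 0.26  0.293 0.294] [-0.057  0.053]
0.075 584 [0.169 0.176 0.226 0.293 0.294] [-0.056  0.052]
0.1 840 [0.177 0.182 0.255 0.294 0.294] [-0.056  0.053]
s6
0.022 892 [0.093 0.101 0.273 0.33  0.33 ] [-0.047  0.049]
0.032 835 [0.205 0.214 0.27  0.328 0.329] [-0.046  0.049]
0.05 371 [0.212 0.214 0.267 0.294 0.294] [-0.056  0.053]
0.075 641 [0.209 0.216 0.261 0.293 0.294] [-0.056  0.051]
0.1 598 [0.218 0.222 0.272 0.294 0.294] [-0.057  0.054]
```

```bash
python3 - <<'E'
from h import *
a=np.radians(86.3); v=np.array([np.cos(a),np.sin(a)]); u=np.array([v[1],-v[0]]); S=np.array([.5712,-.0756])
for n in ("scene0","s6","w4"):
    P=cloud(dict(np.load(n+".npz"))); d=P[...,:2]-S; V=d@v; U=d@u; Z=P[...,2]
    for lo,hi in ((.028,.05),(.07,.1)):
        k=(Z>lo)&(Z<hi)&(abs(U)<.04)&(V>.12)&(V<.3); print(n,lo,np.histogram(V[k],np.arange(.12,.301,.005))[0])
    k=(Z>.03)&(Z<.05)&(abs(U)<.04)&(V>.14)&(V<.21); print(np.percentile(Z[k],[5,50,95]))
E
```

```text
scene0 0.028 [ 0  1  0  0  0  3  9 19 12 17 36 26 24 22 25 23 26 39 35  1  0  0  0  0
  0  0  1  0  0  0  0  0  0  0  1  0]
scene0 0.07 [ 0  0  0  0  0  1 17 19 12 24 49 29 30 14 24 42 43 32  4  0  0  0  0  0
  0  0  0  0  0  0  0  0  0  0  0  0]
[0.03794906 0.03998435 0.04754755]
s6 0.028 [ 2  0  1  0  1  0  0  0  0  0  0  0  0  0  0  0  4  2 13  9 14  7  1  8
 16 19 34 58 61 96 77  1  0  0  0  1]
s6 0.07 [ 0  0  0  0  0  0  0  0  0  0  0  0  0  0  0  0  0  7 15  9 20 15  9 12
 12 22 36 67 62 49  0  0  0  0  0  0]
[0.03451028 0.03501192 0.03976301]
w4 0.028 [  6   4   7   7 503 831 567 615 391 298 288 301 304 141  16  19  66  33
   9   0   0   0   0   0   0   0   0   0   0   0   0   3   2   0   0   0]
w4 0.07 [  0   0   0   0   0 387 711 818 359 245 414 400 601 542 180 178 264 133
   0   0   0   0   0   0   0   0   0   0   0   0   0   0   0   0   0   0]
[0.03349241 0.04027939 0.04464501]
```

Emit:
play_rows(
  plan=[0.3,0.4,0,0,0,0.08,0,0,0,0,0,0.1,0,0,0,0,0,0.1,0,0,0,0,0,0.1,0,0,0,0,0,0.1,0,0,0,0,0,0.1,0,0,0,0,0,0.1,0,0,0,0,0,0.1],
)

```text
clock: 22.65
eef_pos: [0.5707, -0.0739, 0.0936]
tool_rot: [0.696, 0.718, 0.001, 0.0]
ft_force: [1.9, 0.8, -1.0]
grip_width: 0.0188
```

```bash
python3 o.py
```

```text
22.65 pos [ 0.5707 -0.0739  0.0936] hd 91.7 tilt [0.0017 0.0009] q [-1.290e-01  4.890e-01 -3.400e-02  1.046e+00  1.000e-03  1.411e+00] F [ 1.9  0.8 -1. ] T [ 0.216 -0.32   0.136] w 0.0188
```

Emit:
play_rows(
  plan=[0,0,0,0,0,0.06,0,0,0,0,0,0.06,0,0,0,0,0,0.06,0,0,0,0,0,0.06,0,0,0,0,0,0.06],
)

```text
clock: 23.28
eef_pos: [0.5709, -0.074, 0.0936]
tool_rot: [0.795, 0.606, 0.001, 0.0]
ft_force: [1.9, 1.5, -3.0]
grip_width: 0.0187
```

```bash
python3 o.py;  python3 - <<'E'
from h import *
a=np.radians(86.3); v=np.array([np.cos(a),np.sin(a)]); u=np.array([v[1],-v[0]]); S=np.array([.5712,-.0756])
c=bot.camera("scene"); np.savez("s7.npz",**c)
for n in ("scene0","s5","s6","s7"):
    P=cloud(dict(np.load(n+".npz"))); d=P[...,:2]-S; V=d@v; U=d@u; Z=P[...,2]
    for lo,hi in ((.028,.05),(.07,.1)):
        k=(Z>lo)&(Z<hi)&(abs(U)<.04)&(V>.12)&(V<.315); print(n,lo,np.percentile(V[k],[90,95,98,99,99.5]).round(4))
E
```

```text
23.27 pos [ 0.5709 -0.074   0.0936] hd 74.6 tilt [0.0022 0.0007] q [-1.290e-01  4.890e-01 -3.400e-02  1.046e+00  1.000e-03  1.710e+00] F [ 1.9  1.5 -3. ] T [ 0.228 -0.453  0.135] w 0.0187
scene0 0.028 [0.211  0.2133 0.2141 0.2152 0.2683]
scene0 0.07 [0.2052 0.2081 0.209  0.2097 0.2102]
s5 0.028 [0.231  0.2323 0.2787 0.2896 0.2924]
s5 0.07 [0.2222 0.2245 0.2267 0.2272 0.2275]
s6 0.028 [0.2713 0.2719 0.2722 0.2724 0.2757]
s6 0.07 [0.2658 0.2669 0.2673 0.2675 0.2677]
s7 0.028 [0.2907 0.2914 0.2917 0.2919 0.2923]
s7 0.07 [0.2853 0.2862 0.2867 0.2871 0.2872]
```

Emit:
play_rows(
  plan=[0,0,0.4,0,0,0.05,0,0,0,0,0,0.05,0,0,0,0,0,0.05,0,0,0,0,0,0.05],
)

```text
clock: 23.82
eef_pos: [0.5711, -0.0741, 0.0936]
tool_rot: [0.852, 0.524, 0.001, 0.001]
ft_force: [2.7, 1.0, -2.0]
grip_width: 0.019
```

```bash
python3 o.py
```

```text
23.82 pos [ 0.5711 -0.0741  0.0936] hd 63.2 tilt [0.0028 0.0004] q [-1.290e-01  4.890e-01 -3.400e-02  1.045e+00  1.000e-03  1.909e+00] F [ 2.7  1.  -2. ] T [ 0.116 -0.621  0.106] w 0.019
```

Emit:
play_rows(
  plan=[0,0,0,0,0,0.04,0,0,0,0,0,0.04],
)

```text
clock: 24.08
eef_pos: [0.5712, -0.0742, 0.0936]
tool_rot: [0.872, 0.49, 0.001, 0.001]
ft_force: [2.8, 0.2, -2.2]
grip_width: 0.0189
```

```bash
python3 o.py
```

```text
24.07 pos [ 0.5712 -0.0742  0.0936] hd 58.6 tilt [0.0028 0.0003] q [-1.300e-01  4.890e-01 -3.400e-02  1.045e+00  1.000e-03  1.989e+00] F [ 2.8  0.2 -2.2] T [ 0.145 -0.59   0.089] w 0.0189
```

Emit:
play_rows(
  plan=[0,0,0,0,0,0.03,0,0,0,0,0,0.03],
)

```text
clock: 24.32
eef_pos: [0.5711, -0.0743, 0.0936]
tool_rot: [0.887, 0.462, 0.001, 0.001]
ft_force: [5.9, 1.3, -4.2]
grip_width: 0.0192
```

```bash
python3 o.py
```

```text
24.32 pos [ 0.5711 -0.0743  0.0936] hd 55.1 tilt [0.0028 0.0002] q [-1.300e-01  4.890e-01 -3.400e-02  1.045e+00  1.000e-03  2.051e+00] F [ 5.9  1.3 -4.2] T [ 0.224 -1.228  0.062] w 0.0192
```

Emit:
play_rows(
  plan=[0.4,0.6,0,0,0,0.01,0,0,0,0,0,0.0],
)

```text
clock: 24.58
eef_pos: [0.5712, -0.0743, 0.0936]
tool_rot: [0.889, 0.458, 0.001, 0.0]
ft_force: [6.1, 1.3, -2.4]
grip_width: 0.0184
```

```bash
python3 o.py
cat > car.py <<'E'
from h import *
a=np.radians(86.3); v=np.array([np.cos(a),np.sin(a)]); u=np.array([v[1],-v[0]]); S=np.array([.5712,-.0756])
c=bot.camera("scene"); np.savez("s8.npz",**c)
for n in ("s7","s8"):
    P=cloud(dict(np.load(n+".npz"))); d=P[...,:2]-S; V=d@v; U=d@u; Z=P[...,2]
    for lo,hi in ((.028,.05),(.07,.1)):
        k=(Z>lo)&(Z<hi)&(abs(U)<.04)&(V>.12)&(V<.315); print(n,lo,np.percentile(V[k],[90,95,98,99,99.5]).round(4))
E
python3 car.py
```

```text
24.57 pos [ 0.5712 -0.0743  0.0936] hd 54.5 tilt [0.0013 0.0002] q [-0.13   0.49  -0.032  1.047  0.     2.06 ] F [ 6.1  1.3 -2.4] T [ 0.236 -1.291  0.077] w 0.0184
s7 0.028 [0.2907 0.2914 0.2917 0.2919 0.2923]
s7 0.07 [0.2853 0.2862 0.2867 0.2871 0.2872]
s8 0.028 [0.297  0.2976 0.2979 0.2982 0.2985]
s8 0.07 [0.2918 0.2924 0.2928 0.2932 0.2933]
```

Emit:
play_rows(
  plan=[0.6,0.8,0,0,0,0.0,0,0,0,0,0,0.03],
)

```text
clock: 24.88
eef_pos: [0.5714, -0.0743, 0.0936]
tool_rot: [0.896, 0.444, -0.0, -0.0]
ft_force: [2.8, 1.2, -0.9]
grip_width: 0.0188
```

```bash
python3 o.py
```

```text
24.88 pos [ 0.5714 -0.0743  0.0936] hd 52.7 tilt [-0.0002  0.0001] q [-0.129  0.492 -0.03   1.05   0.     2.092] F [ 2.8  1.2 -0.9] T [ 0.292 -0.775  0.098] w 0.0188
```

Emit:
play_rows(
  plan=[0.3,0.3,0,0,0,0.03,0,0,0,0,0,0.03],
)

```text
clock: 25.12
eef_pos: [0.5715, -0.0743, 0.0936]
tool_rot: [0.909, 0.417, -0.0, -0.0]
ft_force: [2.1, 0.0, 0.6]
grip_width: 0.0189
```

```bash
python3 o.py
```

```text
25.12 pos [ 0.5715 -0.0743  0.0936] hd 49.2 tilt [-0.0007 -0.    ] q [-0.129  0.492 -0.029  1.05  -0.     2.153] F [2.1 0.  0.6] T [ 0.266 -0.43   0.178] w 0.0189
```

Emit:
play_rows(
  plan=[0,0,0,0,0,0.03,0,0,0,0,0,0.0],
)

```text
clock: 25.38
eef_pos: [0.5715, -0.0743, 0.0936]
tool_rot: [0.915, 0.404, -0.0, -0.0]
ft_force: [1.0, 1.4, 2.1]
grip_width: 0.0188
```

```bash
python3 o.py; python3 car.py
```

```text
25.38 pos [ 0.5715 -0.0743  0.0936] hd 47.6 tilt [-0.0008 -0.    ] q [-0.129  0.492 -0.029  1.05  -0.     2.181] F [1.  1.4 2.1] T [ 0.265 -0.146  0.064] w 0.0188
s7 0.028 [0.2907 0.2914 0.2917 0.2919 0.2923]
s7 0.07 [0.2853 0.2862 0.2867 0.2871 0.2872]
s8 0.028 [0.2993 0.2998 0.3001 0.3003 0.3004]
s8 0.07 [0.2937 0.2946 0.2951 0.2952 0.2953]
```

Emit:
play_rows(
  plan=[0,0,0,0,0,0.03,0,0,0,0,0,0.0],
)

```text
clock: 25.68
eef_pos: [0.5715, -0.0743, 0.0936]
tool_rot: [0.921, 0.39, -0.0, -0.0]
ft_force: [-0.7, 1.2, 2.7]
grip_width: 0.0189
```

```bash
python3 o.py
```

```text
25.68 pos [ 0.5715 -0.0743  0.0936] hd 45.9 tilt [-0.0006 -0.0001] q [-0.129  0.492 -0.029  1.05  -0.     2.211] F [-0.7  1.2  2.7] T [0.212 0.104 0.01 ] w 0.0189
```

Emit:
play_rows(
  plan=[0,0,0,0,0,0.03,0,0,0,0,0,0.0],
)

```text
clock: 25.92
eef_pos: [0.5716, -0.0744, 0.0936]
tool_rot: [0.927, 0.376, -0.0, -0.0]
ft_force: [-1.3, 0.6, 4.0]
grip_width: 0.0192
```

```bash
python3 o.py
```

```text
25.93 pos [ 0.5716 -0.0744  0.0936] hd 44.2 tilt [-0.0005 -0.0001] q [-0.129  0.492 -0.029  1.05  -0.     2.241] F [-1.3  0.6  4. ] T [0.204 0.216 0.071] w 0.0192
```

Emit:
play_rows(
  plan=[0,0,0,0,0,0.03,0,0,0,0,0,0.0],
)

```text
clock: 26.18
eef_pos: [0.5717, -0.0744, 0.0936]
tool_rot: [0.932, 0.362, -0.0, -0.0]
ft_force: [-1.9, 1.2, 5.1]
grip_width: 0.019
```

```bash
python3 o.py; python3 car.py
```

```text
26.18 pos [ 0.5717 -0.0744  0.0936] hd 42.4 tilt [-0.0004 -0.0001] q [-0.129  0.492 -0.029  1.05  -0.     2.272] F [-1.9  1.2  5.1] T [0.183 0.379 0.063] w 0.019
s7 0.028 [0.2907 0.2914 0.2917 0.2919 0.2923]
s7 0.07 [0.2853 0.2862 0.2867 0.2871 0.2872]
s8 0.028 [0.3008 0.3013 0.3017 0.302  0.302 ]
s8 0.07 [0.2954 0.2961 0.2965 0.2968 0.297 ]
```

Emit:
play_rows(
  plan=[0,0,-0.2,0,0,0.03,0,0,0,0,0,0.0],
)

```text
clock: 26.48
eef_pos: [0.5717, -0.0744, 0.0936]
tool_rot: [0.938, 0.348, -0.0, -0.0]
ft_force: [-1.9, 0.6, 2.8]
grip_width: 0.0189
```

```bash
python3 o.py
```

```text
26.48 pos [ 0.5717 -0.0744  0.0936] hd 40.7 tilt [-0.0005 -0.0002] q [-0.129  0.492 -0.029  1.05  -0.     2.301] F [-1.9  0.6  2.8] T [0.106 0.37  0.044] w 0.0189
```

Emit:
play_rows(
  plan=[0,0,0,0,0,0.03,0,0,0,0,0,0.0],
)

```text
clock: 26.72
eef_pos: [0.5717, -0.0744, 0.0936]
tool_rot: [0.943, 0.334, -0.0, -0.0]
ft_force: [-1.5, 0.4, 2.8]
grip_width: 0.0186
```

```bash
python3 o.py; python3 car.py
```

```text
26.73 pos [ 0.5717 -0.0744  0.0936] hd 39.0 tilt [-0.0005 -0.0002] q [-0.129  0.493 -0.029  1.05  -0.     2.332] F [-1.5  0.4  2.8] T [-0.004  0.406  0.055] w 0.0186
s7 0.028 [0.2907 0.2914 0.2917 0.2919 0.2923]
s7 0.07 [0.2853 0.2862 0.2867 0.2871 0.2872]
s8 0.028 [0.3019 0.3024 0.3027 0.3029 0.303 ]
s8 0.07 [0.2963 0.2972 0.2976 0.2979 0.298 ]
```

Still advancing about 1 mm per 0.06 rad. I keep feeling for the stop.

Emit:
play_rows(
  plan=[0,0,0,0,0,0.03,0,0,0,0,0,0.02],
)

```text
clock: 27.02
eef_pos: [0.5717, -0.0744, 0.0936]
tool_rot: [0.951, 0.31, -0.0, 0.0]
ft_force: [-1.9, 0.2, 2.8]
grip_width: 0.0192
```

```bash
python3 o.py
```

```text
27.02 pos [ 0.5717 -0.0744  0.0936] hd 36.1 tilt [-0.0004 -0.0003] q [-0.129  0.493 -0.029  1.05  -0.     2.382] F [-1.9  0.2  2.8] T [-0.109  0.402  0.173] w 0.0192
```

Emit:
play_rows(
  plan=[0,0,0,0,0,0.03,0,0,0,0,0,0.02],
)

```text
clock: 27.28
eef_pos: [0.5717, -0.0745, 0.0936]
tool_rot: [0.958, 0.286, -0.0, 0.0]
ft_force: [-2.2, -0.8, 2.5]
grip_width: 0.0188
```

```bash
python3 o.py; python3 car.py
```

```text
27.27 pos [ 0.5717 -0.0745  0.0936] hd 33.2 tilt [-0.0004 -0.0004] q [-0.129  0.493 -0.029  1.05  -0.     2.432] F [-2.2 -0.8  2.5] T [-0.284  0.484  0.402] w 0.0188
s7 0.028 [0.2907 0.2914 0.2917 0.2919 0.2923]
s7 0.07 [0.2853 0.2862 0.2867 0.2871 0.2872]
s8 0.028 [0.3029 0.3035 0.3038 0.3042 0.3043]
s8 0.07 [0.297  0.2981 0.2984 0.2985 0.2987]
```

Emit:
play_rows(
  plan=[0,0,0,0,0,0,0,0,-0.2,0,0,-0.03,0,0,0,0,0,-0.03,0,0,0,0,0,0],
)

```text
clock: 27.82
eef_pos: [0.5717, -0.0744, 0.0936]
tool_rot: [0.949, 0.315, -0.0, -0.0]
ft_force: [-2.0, -1.6, -0.1]
grip_width: 0.019
```

```bash
python3 o.py; python3 car.py
```

```text
27.82 pos [ 0.5717 -0.0744  0.0936] hd 36.8 tilt [-0.0005 -0.0001] q [-0.129  0.493 -0.028  1.05  -0.     2.371] F [-2.  -1.6 -0.1] T [-0.391  0.359  0.023] w 0.019
s7 0.028 [0.2907 0.2914 0.2917 0.2919 0.2923]
s7 0.07 [0.2853 0.2862 0.2867 0.2871 0.2872]
s8 0.028 [0.3026 0.3032 0.3035 0.3038 0.304 ]
s8 0.07 [0.2972 0.298  0.2984 0.2987 0.2989]
```

Emit:
play_rows(
  plan=[-0.6,0.1,0,0,0,-0.03,0,0,0,0,0,-0.02,0,0,-1,0,0,0,0,0,-2,0,0,0,0,0,-2,0,0,0],
)

```text
clock: 28.5
eef_pos: [0.5716, -0.0747, 0.0991]
tool_rot: [0.941, 0.339, 0.0, -0.0]
ft_force: [-0.2, 0.3, -3.1]
grip_width: 0.019
```

```bash
python3 o.py
```

```text
28.5 pos [ 0.5716 -0.0747  0.0991] hd 39.6 tilt [0.0002 0.0001] q [-0.13   0.487 -0.022  1.062  0.     2.32 ] F [-0.2  0.3 -3.1] T [0.052 0.001 0.068] w 0.019
```

Emit:
play_rows(
  plan=[0,0,-4,0,0,0,0,0,-5,0,0,0,0,0,-6,0,0,0,0,0,-8,0,0,0,0,0,-10,0,0,0,0,0,-12,0,0,0,0,0,-10,0,0,0,0,0,0,0,0,0],
)

```text
clock: 29.5
eef_pos: [0.5724, -0.0748, 0.1553]
tool_rot: [0.941, 0.339, 0.001, 0.001]
ft_force: [-0.2, -0.9, -1.8]
grip_width: 0.019
```

```bash
python3 o.py; python3 car.py
python3 - <<'E'
from h import *
c,P,b=top(save='w9'); np.savez("w9.npz",**c)
E
```

```text
29.5 pos [ 0.5724 -0.0748  0.1553] hd 39.6 tilt [ 0.0027 -0.0003] q [-0.13   0.439  0.059  1.188  0.     2.32 ] F [-0.2 -0.9 -1.8] T [ 0.004 -0.029  0.019] w 0.019
s7 0.028 [0.2907 0.2914 0.2917 0.2919 0.2923]
s7 0.07 [0.2853 0.2862 0.2867 0.2871 0.2872]
s8 0.028 [0.3027 0.3032 0.3037 0.3038 0.304 ]
s8 0.07 [0.2972 0.298  0.2985 0.2987 0.2989]
blue 3412 [[0.5616, -0.0853, 0.1478], [0.5746, -0.0731, 0.169], [0.5839, -0.0631, 0.1705]]
```

View pics/w9.png

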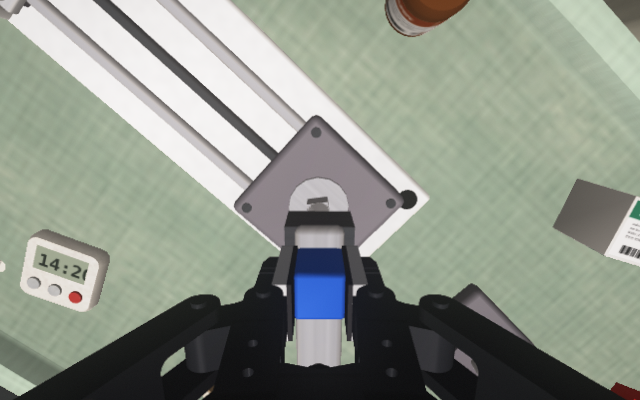

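Emit:
play_rows(
  plan=[-8,7,0,0,0,0,-16,15,0,0,0,0,-22,20,0,0,0,0,-24,22,0,0,0,0,-24,22,0,0,0,0,-22,21,0,0,0,0,-16,15,0,0,0,0,-10,10,0,0,0,0,-5,4.6,0,0,0,0,0,0,0,0,0,0,0,0,0,0,0,0,0,0,0,0,0,0],
)

```text
clock: 31.1
eef_pos: [0.5455, -0.2729, 0.154]
tool_rot: [0.941, 0.339, 0.0, -0.0]
ft_force: [0.1, -0.1, -1.4]
grip_width: 0.0191
```

```bash
python3 o.py
cat > st.py <<'E'
from h import *
import sys
c=bot.camera("wrist"); cv2.imwrite(f"pics/{sys.argv[1]}.png",c["frame"])
P=cloud(c); f=c["frame"].astype(int); X,Y,Z=P[...,0],P[...,1],P[...,2]; o=bot.get_obs()["eef_pos"]
near=np.hypot(X-.5454,Y+.2737)<.035
b=(f[...,0]>f[...,2]+50)&(f[...,0]>f[...,1]+30)&(np.hypot(X-o[0],Y-o[1])<.03)
zt=np.percentile(Z[b],90); t=b&(abs(Z-zt)<.0028); print(t.sum(),zt,cv2.minAreaRect(P[t][:,:2].astype(np.float32)))
g=(Z>.015)&(Z<.024)&(np.hypot(X-.5454,Y+.2737)<.066); Q=P[g]; print("base",len(Q),cv2.minAreaRect(Q[:,:2].astype(np.float32)),np.median(Q[:,2]))
p=(Z>.033)&(Z<.05)&(np.hypot(X-.5454,Y+.2737)<.012); Q=P[p]; print("post",len(Q),np.percentile(Q,[2,50,98],axis=0).round(4).tolist() if len(Q) else 0)
E
python3 st.py w10
```

```text
31.1 pos [ 0.5455 -0.2729  0.154 ] hd 39.7 tilt [0.     0.0002] q [-0.464  0.505  0.161  1.227  0.     1.985] F [ 0.1 -0.1 -1.4] T [ 0.04  -0.064 -0.007] w 0.0191
2437 0.16942031352064418 ((0.5453623533248901, -0.27352333068847656), (0.02073613367974758, 0.019017599523067474), 39.31862258911133)
base 7597 ((0.5456388592720032, -0.2738199234008789), (0.09011935442686081, 0.08994574099779129), 84.64008331298828) 0.02043974194653353
post 179 [[0.5417, -0.2777, 0.0347], [0.5469, -0.2728, 0.0442], [0.5504, -0.2689, 0.0482]]
```

View pics/w10.png

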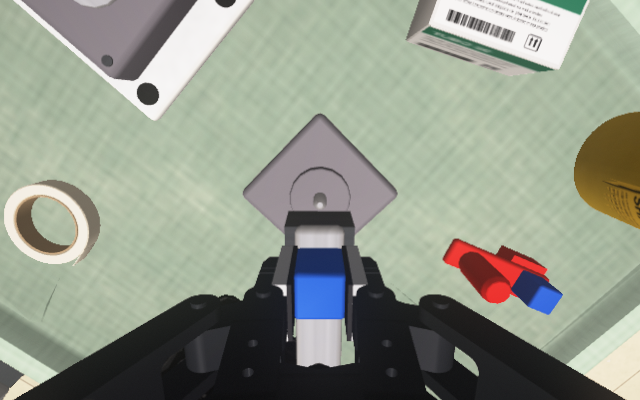

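Emit:
play_rows(
  plan=[0,0,10,0,0,0,0,0,14,0,0,0,0,0,14,0,0,0,0,0,12,0,0,0,0,0,8,0,0,0,0,0,5,0,0,0,0,0,0,0,0,0],
)

```text
clock: 32.02
eef_pos: [0.5452, -0.2737, 0.0906]
tool_rot: [0.941, 0.339, -0.0, -0.0]
ft_force: [-0.5, 0.2, -1.9]
grip_width: 0.0187
```

```bash
python3 o.py
```

```text
32.02 pos [ 0.5452 -0.2737  0.0906] hd 39.6 tilt [-0.0004  0.0002] q [-0.465  0.556  0.071  1.087 -0.     1.985] F [-0.5  0.2 -1.9] T [ 0.003 -0.027  0.043] w 0.0187
```

Emit:
play_rows(
  plan=[0,0,4,0,0,0,0,0,4,0,0,0,0,0,4,0,0,0,0,0,3,0,0,0,0,0,1,0,0,0,0,0,0,0,0,0],
)

```text
clock: 32.78
eef_pos: [0.5453, -0.2737, 0.0748]
tool_rot: [0.941, 0.339, -0.0, -0.0]
ft_force: [-0.2, -0.4, -1.5]
grip_width: 0.0187
```

```bash
python3 o.py
```

```text
32.77 pos [ 0.5453 -0.2737  0.0748] hd 39.6 tilt [-0.0001  0.    ] q [-0.465  0.57   0.051  1.052 -0.     1.985] F [-0.2 -0.4 -1.5] T [ 0.016 -0.008 -0.084] w 0.0187
```

Emit:
play_rows(
  plan=[0,0,0.6,0,0,0,0,0,0.5,0,0,0,0,0,0.4,0,0,0,0,0,0,0,0,0],
)

```text
clock: 33.28
eef_pos: [0.5454, -0.2737, 0.0736]
tool_rot: [0.941, 0.339, 0.0, 0.0]
ft_force: [0.2, 0.1, -1.4]
grip_width: 0.0191
```

```bash
python3 o.py
```

```text
33.27 pos [ 0.5454 -0.2737  0.0736] hd 39.6 tilt [ 0.0002 -0.0001] q [-0.465  0.571  0.05   1.049  0.     1.985] F [ 0.2  0.1 -1.4] T [0.088 0.031 0.037] w 0.0191
```

Emit:
play_rows(
  plan=[0,0,0.3,0,0,0,0,0,0.2,0,0,0,0,0,0,0,0,0],
)

```text
clock: 33.65
eef_pos: [0.5454, -0.2737, 0.0736]
tool_rot: [0.941, 0.339, 0.0, 0.0]
ft_force: [-1.8, 1.4, 5.4]
grip_width: 0.0188
```

```bash
python3 o.py
```

```text
33.65 pos [ 0.5454 -0.2737  0.0736] hd 39.6 tilt [ 0.0006 -0.0002] q [-0.465  0.571  0.049  1.048  0.     1.985] F [-1.8  1.4  5.4] T [0.235 0.516 0.018] w 0.0188
```

Emit:
play_rows(
  plan=[0,0,-0.4,0,0,0,0,0,0,0,0,0],
)

```text
clock: 33.9
eef_pos: [0.5454, -0.2737, 0.0736]
tool_rot: [0.941, 0.339, 0.0, 0.0]
ft_force: [-1.8, 2.1, 4.2]
grip_width: 0.0194
```

Emit:
play_rows(
  plan=[0,0,0,0,0,0,0,0,0,0,0,0,0,0,0,0,0,0,0,0,0,0,0,0,0,0,0,0,0,0,0,0,0,0,0,0,0,0,0,0,0,0,0,0,0,0,0,0],
  hand=100,
)

```text
clock: 34.9
eef_pos: [0.5453, -0.2737, 0.0733]
tool_rot: [0.941, 0.339, 0.0, 0.0]
ft_force: [0.5, 0.4, -1.2]
grip_width: 0.0856
```

Emit:
play_rows(
  plan=[0,0,-5,0,0,0,0,0,-10,0,0,0,0,0,-20,0,0,0,0,0,-30,0,0,0,0,0,-30,0,0,0,0,0,-20,0,0,0,0,0,0,0,0,0,0,0,0,0,0,0],
)

```text
clock: 35.9
eef_pos: [0.545, -0.2735, 0.1878]
tool_rot: [0.941, 0.339, -0.0, -0.0]
ft_force: [-1.2, 0.7, -1.0]
grip_width: 0.0852
```

```bash
python3 o.py; python3 car.py; python3 st.py w11
python3 - <<'E'
from h import *
c=bot.camera("wrist"); P=cloud(c); f=c["frame"].astype(int); X,Y,Z=P[...,0],P[...,1],P[...,2]
b=(f[...,0]>f[...,2]+50)&(f[...,0]>f[...,1]+30)&(np.hypot(X-.5454,Y+.2737)<.02)&(Z>.083)&(Z<.093)
Q=P[b]; A=np.c_[Q[:,:2]-Q[:,:2].mean(0),np.ones(len(Q))]; s=np.linalg.lstsq(A,Q[:,2],rcond=None)[0]
print(cv2.minAreaRect(Q[:,:2].astype(np.float32)),np.median(Q[:,2]),"slope",s)
cv2.imwrite("pics/s11.png",bot.camera("scene")["frame"])
E
```

```text
35.9 pos [ 0.545  -0.2735  0.1878] hd 39.6 tilt [-0.0007  0.0004] q [-0.465  0.486  0.22   1.305 -0.     1.985] F [-1.2  0.7 -1. ] T [ 0.035 -0.012 -0.042] w 0.0852
s7 0.028 [0.2907 0.2914 0.2917 0.2919 0.2923]
s7 0.07 [0.2853 0.2862 0.2867 0.2871 0.2872]
s8 0.028 [0.3029 0.3034 0.3038 0.3041 0.3042]
s8 0.07 [0.2972 0.2979 0.2984 0.2986 0.2986]
787 0.0893018057213183 ((0.5446285009384155, -0.2741444408893585), (0.019505778327584267, 0.019364982843399048), 40.29368591308594)
base 6898 ((0.545573353767395, -0.2738923132419586), (0.09019888937473297, 0.09004595130681992), 84.67735290527344) 0.020445922444645187
post 0 0
((0.5450583696365356, -0.2745848298072815), (0.01967490464448929, 0.019107362255454063), 39.27790451049805) 0.08843682018677157 slope [-0.04507864 -0.02883897  0.08828715]
```

View pics/w11.png

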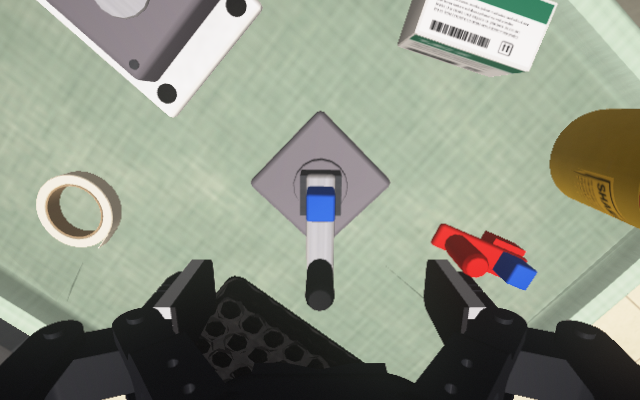

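View pics/s11.png

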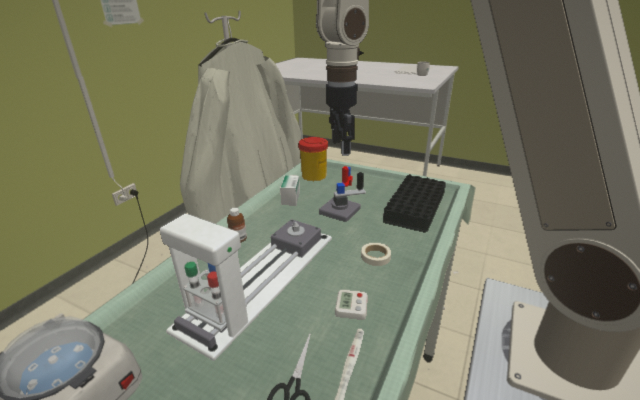

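Run:
```python
from h import *
c=bot.camera("wrist"); P=cloud(c); f=c["frame"].astype(int); X,Y,Z=P[...,0],P[...,1],P[...,2]
b=(f[...,0]>f[...,2]+50)&(f[...,0]>f[...,1]+30)&(np.hypot(X-.5454,Y+.2737)<.02)&(Z>.083)&(Z<.093)
b=cv2.erode(b.astype(np.uint8),np.ones((5,5)))>0
d=np.array([-.77,-.638]); 
s=((X-.5454)*d[0]+(Y+.2737)*d[1])
for lo,hi in((-.006,-.002),(-.002,.002),(.002,.006)):
    k=b&(s>lo)&(s<hi); print(lo,k.sum(),np.median(Z[k]))
k=(np.hypot(X-.5454-.055*d[0],Y+.2737-.055*d[1])<.012)&(Z>.09)&(Z<.125); print("knob",k.sum(),np.percentile(Z[k],[50,80,95]),P[k&(Z>.11)].mean(0))
lat=(X-.5454)*-d[1]+(Y+.2737)*d[0]
k=(Z>.055)&(Z<.07)&(s>.012)&(s<.045)&(abs(lat)<.008)
A=np.c_[s[k],lat[k],np.ones(k.sum())]; print("arm",k.sum(),np.linalg.lstsq(A,Z[k],rcond=None)[0])
```

```text
-0.006 143 0.08859873093375847
-0.002 140 0.08869033852891776
0.002 133 0.08867229773090182
knob 1011 [0.11243005 0.11443327 0.11513219] [ 0.50383945 -0.3076637   0.1136843 ]
arm 645 [-0.00268649 -0.00284039  0.06272795]
```

Upright and seated: block top is at 0.0887, the arm slope is below 0.003, and the knob top is at 0.114. The carriage is at its stop, and the hand is open and clear. I'm handing in.

```bash
python3 -c "
from workcell import bot
print(bot.job_done())"
```

```text
the job is handed in; nothing more can be done
None
```

The job is done and handed in at about 36 s of robot time; `job_done` reports no verdict.

**What I did:** I lifted the real crank (steel arm, black knob) and left the red look-alike alone. I read the square shaft's heading from the wrist depth image, so the crank dropped fully onto the collar without any turning search. I wound it clockwise by turning the hand on the grip block, about 5.2 rad. I stopped when the torque rose to 0.40 N m, roughly 7 N at the knob. Then I backed off, lifted the crank off and set it back over the stand post.

**Last checks:**
- **Crank:** its centre measured within about 1 mm of the stand centre. The block top is at 0.0887 m against 0.088 m expected. The arm's slope is under 0.003 rad and the knob top is near 0.114 m.
- **Carriage:** it did not move after the crank was released and sits under the bridge.
- **Hand and bystanders:** the gripper is open and well clear. The bystanders look unmoved in the final picture; I did not measure them.

**Checks that disagreed:**
- An early fit to the block top showed a slope of about 0.05 rad. It included edge pixels; the repeat fits on the block's inner pixels and along the arm showed it level.
- My camera estimate put the carriage at the stop about 1 to 2 mm before the torque rose. I relied on the torque.

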